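# Load the polishing tumbler

### The arm

A 6-joint arm with a two-finger parallel gripper is mounted at the origin on the work surface. World frame = base frame: x ahead of the robot, y to its left, z up, the work surface at z = 0. Lengths are in m, angles in rad, forces in N, time in s.
With the tool pointing down it reaches from about 0.4 to 0.825 m from the base axis. Payload 7 kg.
Tool frame: the origin (TCP) lies midway between the tips of the shut fingers; the grasp point (between the pads) lies 19 mm behind it; z points along the fingers, y is the direction in which the jaws open and shut (so a half turn about z gives the same grasp; the last joint's range is limited). The gripper opens to 85 mm and grips with 20 to 120 N. Pads are 22 mm wide; open, the fingers measure 114 mm over their backs; the gripper's body (76 mm by 85 mm) begins 54 mm behind the grasp point. The pads swing forward as they close: fully open they stand 13 mm farther back than shut.
Start: joints at [1.604, 0.359, 0.012, 0, -1.224, -0.288], TCP at [0.17, 0.653, 0.231] pointing down, gripper open.
Joint ranges: [-3.07, 3.07], [-1.43, 2.12], [-1.02, 1.25], [-3.03, 1.67], [-3.05, -0], [-3.03, 3.03]. Speed limits (rad/s): [2.39, 2.39, 3.01, 3.14, 3.14, 3.14].

### API

Orientations are given as a rotation vector (axis times angle).
In Python, from bench import manip gives the robot as it stands. The module is installed in compiled form; this text tells all that it offers.
- The arm moves only by the tool move_arm, never from a script. Its arguments are lists of equal length, an entry for each row: "xyz": the shift along the world's x, y, z in cm, a list of three; "twist": the turn about the world's z in degrees. A call has 1 to 5 rows; each row shifts and turns the commanded pose from where the row before left it; what a row does not reach is not made up. A row lasts 1/10 s, in which the tool goes at most 50 mm and 8.59 degrees, less where a joint would pass 70% of its speed; a pose out of reach is approached as far as the arm can. A call with a gripper value outside its range is refused whole. "grip" is the opening, from -1 (shut) to 1 (fully open), so that 0 is half open, set as the call begins (left out, the last holds). The fingers move at their own pace and stop on an object; "grip_force" is the grip in N (left out, the last holds). Time passes only in rows, so rows that do not move let the fingers close. It gives the time, the measured TCP pose, the force and the opening at its end, in the units of the state.
- manip.state(): the state, without advancing time (a new reading comes with each control period).
- manip.read_camera(name): name is "scene" or "top" or "wrist"; returns a dict with "image" (400x640x3 uint8, red, green, blue), "range_z" (400x640 float32, m along the optical axis (not along the pixel's ray), 0 where there is no reading), "vfov" (degrees; the focal length in pixels is half the picture's height over the tangent of half this angle, whatever the lens; pixels are square), "cx", "cy" (the principal point, pixels), "R" (3x3) and "t" (3): a world point X has camera coordinates R X + t; the wrist camera has in their place "hand_eye" (4x4, takes a point from camera to tool coordinates, whose origin is the TCP and whose axes are the flange's). Camera axes: x right, y down, z forward; pixel columns grow to the right and rows downward; lengths in m; the calibration is good to about 2 mm. A picture is of the moment at which its call begins: read the wrist's pose just before it.
- manip.hand_in(): hands the job in, once; it reports no verdict.
The state is a dict: "time": time; "q": joint angles; "joint_velocities": joint speeds; "tau": joint torques, N m; "position": TCP position; "tcp_rot": TCP orientation; "ft_force": force on the tool from outside, world axes, zero at the start; "ft_torque": the same for the moment, N m; "opening": finger opening in m.
Only numpy, scipy, OpenCV 4.12 (cv2) and the standard library are available. Lean on these libraries where they do the work, as an engineer would, in place of code of your own. Each camera call takes 0.05 s, during which the arm holds its last target. There are 200 camera calls.

### The job

Pick up the open-fronted tray of castings by its handle, carry it to the tumbler without spilling any, and tip all five castings out of it into the square hopper, without touching the castings with the gripper. Then set the empty tray down gently, flat in the middle of the honeycomb soldering board, and let go. Leave the other things on the bench where they are.

Things in the scene. Friction and masses are not known exactly. Their poses are not given: they have to be found in the camera images.
- tray: Aluminium sorting tray with a wooden tab handle. Origin: centre of its underside; x points to the open front lip, z up. Floor 110 mm (x) by 80 mm (y), 3 mm thick; front edge x=+55 open; side walls 24 mm tall, rear wall 36 mm at x=-55. Empty 0.14 kg (+-20%), castings add 0.11 kg. Castings start to slide at 25 to 40 degrees of tip (friction varies); shaking frees any that hang
- tray_grip (a point): grip point of the tray's handle, at (-90, 0, 47) mm in the tray's frame. The handle is an upright wooden tab, 12 mm thick (tray y), 26 mm tall (z 34 to 60 mm), reaching back from the rear wall to x=-116 mm; pinch it across its thickness, from above or tilted
- tray_lip (a point): middle of the open front edge, upper face of the floor, at (55, 0, 3) mm in the tray's frame; axes as the tray's
- casting0: one of five alike brass castings in the tray: 20 x 16 x 9 mm block with a 10 mm round boss 4 mm tall on top, 22 g; origin at the centre of its underside
- casting1: one of five alike brass castings in the tray: 20 x 16 x 9 mm block with a 10 mm round boss 4 mm tall on top, 22 g; origin at the centre of its underside
- casting2: one of five alike brass castings in the tray: 20 x 16 x 9 mm block with a 10 mm round boss 4 mm tall on top, 22 g; origin at the centre of its underside
- casting3: one of five alike brass castings in the tray: 20 x 16 x 9 mm block with a 10 mm round boss 4 mm tall on top, 22 g; origin at the centre of its underside
- casting4: one of five alike brass castings in the tray: 20 x 16 x 9 mm block with a 10 mm round boss 4 mm tall on top, 22 g; origin at the centre of its underside
- hopper: Grey polishing tumbler, fixed, with an open square steel feed hopper. Origin: hopper centre at bench level, z up. Base 190 x 180 mm; inner walls slope from a 104 mm square rubber floor at z=52 mm out to a 160 mm square mouth (sides along x and y) at z=112 mm; rim 179 mm outside, top z=114 mm; motor box, 94 mm tall, at x=95 to 150 mm
- hopper_mouth (a point): centre of the hopper's mouth, level with its rim (112 mm above the bench)
- board: Pale honeycomb soldering board lying fixed on the bench, 190 mm (x) by 150 mm (y), 15 mm thick. Origin: centre of its underside; its top is 15 mm above
- brush: bystander: soft brush lying on the bench, 160 mm long; leave alone
- cup: bystander: small round white bowl, 64 mm across, 35 mm tall; leave alone
- jar: bystander: closed glass jar, 52 mm across, 70 mm tall; leave alone
- pliers: bystander: pair of pliers lying on the bench, about 120 mm long; leave alone
- bangle: bystander: plain steel bangle lying flat, 66 mm across, 12 mm tall; leave alone

How it is judged:
By the outcome, as a careful person would: the job done as asked, in the order asked, and still so for the second after the job is handed in, with the robot touching nothing.
It also fails if it takes over 59 s, if anything falls off the work surface, if the arm or the gripper's body presses on something with over 40 N, if the wrist force passes 120 N, or if a joint passes its speed limit or range.

## Working session

There is one attempt and no reset: what is moved stays moved. The work goes in short steps, Python scripts to look and compute and a tool call to move; the robot and the scene stay as the last step left them, time stands still between calls to the robot, and variables do not carry over. Pictures are saved under pics/ and viewed, about 8 in all and at most 12, crops included, and the job is handed in when it is done.

Besides the shell and the picture viewer there is one more tool, called after "Emit:" as name([rows], argument=value, ...), one row to a line, values as JSON. move_arm: Moves the arm, as the interface text tells. Its arguments: {"type":"object","properties":{"xyz":{"type":"array"},"twist":{"type":"array"},"grip":{"type":"number"},"grip_force":{"type":"number"}},"required":["xyz","twist"]}

```bash
mkdir -p pics
cat > h.py <<'E'
import numpy as np, cv2
from bench import manip
def cloud(name):
    s=manip.state(); c=manip.read_camera(name); z=c["range_z"]; f=200/np.tan(np.radians(c["vfov"])/2)
    v,u=np.mgrid[:400,:640]; P=np.dstack([(u-c["cx"])/f*z,(v-c["cy"])/f*z,z])
    if "R" in c: W=(P-np.array(c["t"]))@np.array(c["R"])
    else:
        H=np.array(c["hand_eye"]); R=cv2.Rodrigues(np.array(s["tcp_rot"],float))[0]
        W=(P@H[:3,:3].T+H[:3,3])@R.T+np.array(s["position"])
    W[z==0]=np.nan
    return c["image"],W
def save(n,im): cv2.imwrite("pics/"+n+".png",im[:,:,::-1])
E
python3 - <<'E'
from h import *
a,W=cloud("top"); b,V=cloud("scene"); np.save("top.npy",W); np.save("scene.npy",V)
save("top0",a); save("scene0",b)
print(manip.state())
E
```

```text
{'time': 0.1, 'q': array([ 1.60410992e+00,  3.59306593e-01,  1.11521943e-02, -2.95322510e-04,
       -1.22411443e+00, -2.88074879e-01]), 'joint_velocities': array([ 0.00066786, -0.00221119,  0.00296636,  0.00020682, -0.00104042,
       -0.00061885]), 'tau': array([-9.62108788e-04, -5.84765339e+01,  2.94106722e+01,  6.95452318e+00,
       -3.16250451e-03,  8.76792058e-06]), 'position': array([0.17004821, 0.65278061, 0.23046611]), 'tcp_rot': array([ 3.11463375e+00, -3.99063054e-01, -6.04408861e-05]), 'ft_force': array([ 0.21868662, -0.90052301,  0.20424855]), 'ft_torque': array([-0.02831843,  0.00160416, -0.01241403]), 'opening': 0.08559065379333704}
```

View pics/top0.png

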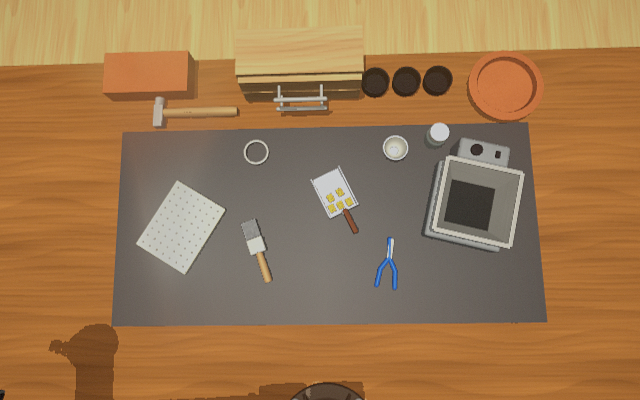

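View pics/scene0.png

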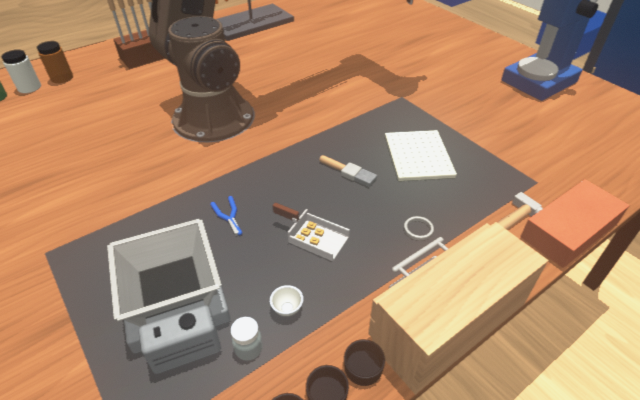

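```bash
cat > m.py <<'E'
from h import *
W=np.load("top.npy"); V=np.load("scene.npy")
def rect(m,n):
    r=cv2.minAreaRect(m.astype(np.float32)*1000); print(n,len(m),np.round(r[0],1),np.round(r[1],1),round(r[2],1), "box",np.round(cv2.boxPoints(r)).astype(int).tolist())
def reg(W,u0,u1,v0,v1,z0,z1):
    P=W[v0:v1,u0:u1].reshape(-1,3); return P[(P[:,2]>z0)&(P[:,2]<z1)]
print("px->world",[(p,np.round(W[p[1],p[0]],3).tolist()) for p in [(328,388),(330,190),(180,227),(480,205),(356,231),(325,174)]])
b=reg(W,120,235,165,285,.008,.03); rect(b[:,:2],"board")
h=reg(W,420,535,145,255,.105,.13); rect(h[:,:2],"rim"); print(h[:,2].max())
t=reg(W,300,365,155,240,.012,.045); 
hd=reg(W,335,365,200,240,.05,.075); rect(hd[:,:2],"handle"); print(hd[:,2].mean())
t=reg(W,300,362,155,225,.002,.045); rect(t[:,:2],"tray")
P=V.reshape(-1,3)
for n,c in (("tray",0),):
    q=P[(np.hypot(P[:,0]-hd[:,0].mean(),P[:,1]-hd[:,1].mean())<.12)]
    h2=q[(q[:,2]>.05)&(q[:,2]<.07)]; rect(h2[:,:2],"handle scene")
    rect(q[(q[:,2]>.003)&(q[:,2]<.045)][:,:2],"tray scene")
h2=P[(P[:,2]>.105)&(P[:,2]<.125)]; h2=h2[np.hypot(*(h2[:,:2]-h[:,:2].mean(0)).T)<.15]; rect(h2[:,:2],"rim scene")
E
python3 m.py
```

```text
px->world [((328, 388), [0.105, -0.002, 0.017]), ((330, 190), [0.579, -0.016, 0.002]), ((180, 227), [0.489, 0.362, 0.017]), ((480, 205), [0.525, -0.372, 0.054]), ((356, 231), [0.468, -0.076, 0.057]), ((325, 174), [0.621, -0.004, -0.002])]
board 4439 [483.6 376.5] [245.  248.7] 85.4 box [[350, 264], [598, 244], [617, 489], [370, 509]]
rim 1774 [ 527.  -346.9] [180.  179.6] 75.5 box [[418, -412], [591, -456], [636, -282], [463, -237]]
0.11961688171477386
handle 138 [492.8 -61.5] [62.8 11.8] 24.8 box [[462, -69], [467, -80], [524, -54], [519, -43]]
0.059095285721324456
tray 1874 [579.3 -17.2] [157.  182.2] 88.6 box [[486, -93], [668, -98], [672, 59], [490, 63]]
handle scene 186 [497.  -63.7] [63.  14.6] 23.5 box [[465, -70], [471, -83], [529, -58], [523, -44]]
tray scene 2250 [493.  -62.7] [237.  235.8] 71.8 box [[344, -138], [568, -212], [642, 13], [418, 87]]
rim scene 2417 [ 530.1 -348.2] [178.8 182.1] 75.6 box [[420, -412], [596, -457], [641, -284], [464, -239]]
```

Emit:
move_arm([
  [4,-3,0],
  [4,-3,0],
  [4,-3,0],
  [4,-3,0],
  [4,-3,0],
], twist=[4,4,4,4,4], grip=0.2)

```text
time: 0.6
position: [0.3713, 0.5016, 0.2311]
tcp_rot: [3.137, 0.153, -0.0]
ft_force: [-0.7, 1.4, 0.6]
opening: 0.0512
```

Emit:
move_arm([
  [2,-4.5,0],
  [2,-4.5,0],
  [2,-4.5,0],
  [2,-4.5,0],
  [2,-4.5,0],
], twist=[4,4,4,4,2.8])

```text
time: 1.1
position: [0.4704, 0.2762, 0.2312]
tcp_rot: [3.071, 0.663, -0.0]
ft_force: [0.4, 0.3, -0.1]
opening: 0.051
```

Emit:
move_arm([
  [0.3,-4.5,-1],
  [0.3,-4.5,-1],
  [0.3,-4.5,-1],
  [0.3,-4.5,-1],
  [0.2,-3,-1],
], twist=[0,0,0,0,0])

```text
time: 1.6
position: [0.4835, 0.0657, 0.1808]
tcp_rot: [3.072, 0.657, -0.001]
ft_force: [0.3, -0.6, -0.1]
opening: 0.0514
```

Run:
```python
from h import *
W=np.load("top.npy")
P=W[165:290,120:240].reshape(-1,3); a=cv2.imread("pics/top0.png")[165:290,120:240].reshape(-1,3)
m=(a.min(1)>140); 
mk=np.zeros((125,120),np.uint8); mk.ravel()[m]=255
mk=cv2.morphologyEx(mk,cv2.MORPH_CLOSE,np.ones((5,5)));mk=cv2.morphologyEx(mk,cv2.MORPH_OPEN,np.ones((7,7)))
Q=P[mk.ravel()>0]; Q=Q[~np.isnan(Q[:,0])]
r=cv2.minAreaRect(Q[:,:2].astype(np.float32)*1000); print(r,np.median(Q[:,2]),cv2.boxPoints(r))
a,W=cloud("wrist"); np.save("w.npy",W); save("w1",a); s=manip.state(); print(s["position"],s["tcp_rot"],s["time"],s["q"],s["opening"])
```

```text
((493.0539245605469, 365.0179748535156), (157.37673950195312, 189.22833251953125), 57.95314025878906) 0.015597465084701348 [[371.10455 348.52405]
 [531.4972  248.11713]
 [615.0033  381.5119 ]
 [454.61066 481.91882]]
[0.48220637 0.0630637  0.17903835] [ 3.07189309  0.65504622 -0.00580235] 1.65 [ 5.34968066e-01  9.17623736e-02 -4.66110353e-01 -6.84719559e-04
 -1.01662617e+00  1.45637364e+00] 0.05112350303865579
```

View pics/w1.png

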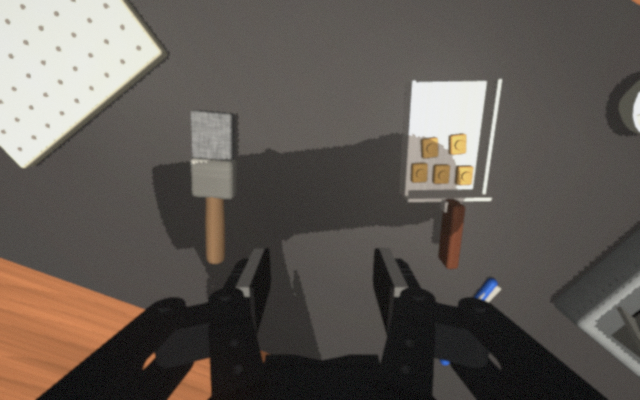

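Run:
```python
from h import *
W=np.load("w.npy"); P=W[190:275,425:480].reshape(-1,3)
h=P[(P[:,2]>.05)&(P[:,2]<.07)]; r=cv2.minAreaRect(h[:,:2].astype(np.float32)*1000); print(len(h),r,cv2.boxPoints(r),h[:,2].mean())
T=W[75:200,400:500].reshape(-1,3); T=T[(T[:,2]>.008)&(T[:,2]<.045)&(np.hypot(T[:,0]-.573,T[:,1]+.0275)<.08)];r=cv2.minAreaRect(T[:,:2].astype(np.float32)*1000);print(r)
```

```text
1031 ((497.1611328125, -62.92494201660156), (63.423770904541016, 12.111478805541992), 25.453182220458984) [[465.9247   -71.08592 ]
 [471.1299   -82.02182 ]
 [528.3976   -54.76396 ]
 [523.1924   -43.828064]] 0.05809759347935043
((572.9625854492188, -28.366470336914062), (109.82537841796875, 81.31472778320312), 25.09243392944336)
```

Emit:
move_arm([
  [0.2,-3.2,0],
  [0.2,-3.2,0],
  [0.2,-3.2,-1],
  [0.2,-3.2,-2],
  [0,0,-2],
], twist=[1,0,0,0,0])

```text
time: 2.15
position: [0.4919, -0.0624, 0.1307]
tcp_rot: [3.067, 0.681, 0.0]
ft_force: [0.4, -0.1, 0.4]
opening: 0.0515
```

Emit:
move_arm([
  [0,0,-3],
  [0,0,-3],
  [0,0,0],
], twist=[0,0,0])

```text
time: 2.45
position: [0.4892, -0.0605, 0.0679]
tcp_rot: [-3.066, -0.683, 0.011]
ft_force: [-0.5, 0.8, -0.2]
opening: 0.0515
```

Emit:
move_arm([
  [0.2,-0.4,-1.2],
  [0,0,-2],
  [0,0,0],
  [0,0,0],
], twist=[0,0,0,0])

```text
time: 2.85
position: [0.4947, -0.0638, 0.0401]
tcp_rot: [3.066, 0.686, 0.001]
ft_force: [0.2, -0.2, 1.0]
opening: 0.0514
```

Emit:
move_arm([
  [0,0,0],
  [0,0,0],
  [0,0,0],
  [0,0,0],
  [0,0,0],
], twist=[0,0,0,0,0], grip=-1, grip_force=110)

```text
time: 3.35
position: [0.4948, -0.0638, 0.0404]
tcp_rot: [3.066, 0.686, 0.003]
ft_force: [-1.1, 1.0, 7.1]
opening: 0.0095
```

Emit:
move_arm([
  [0,0,0.3],
  [0,0,0.5],
  [0,0,0.7],
  [0,0,0.5],
  [0,0,0],
], twist=[0,0,0,0,0])

```text
time: 3.85
position: [0.4947, -0.0637, 0.0602]
tcp_rot: [3.066, 0.686, 0.003]
ft_force: [-0.3, -0.7, -3.8]
opening: 0.0096
```

Run:
```python
from h import *
a,W=cloud("wrist"); save("w2",a); b,V=cloud("scene"); save("s2",b); np.save("w2.npy",W)
save("c2",np.hstack([a[:,100:540],b[150:350].repeat(2,0)[:,200:400].repeat(1,1)]))
s=manip.state(); print(s["position"],s["ft_force"],s["ft_torque"],s["opening"],s["q"])
```

```text
[ 0.49417459 -0.06376045  0.05944792] [ 0.72707288  0.4529341  -2.96393827] [-0.16004181  0.12703552  0.04113486] 0.009500051148357263 [ 2.66738704e-01  2.57541368e-01 -5.90821033e-01 -1.47750132e-04
 -7.22044610e-01  1.74394030e+00]
```

View pics/w2.png

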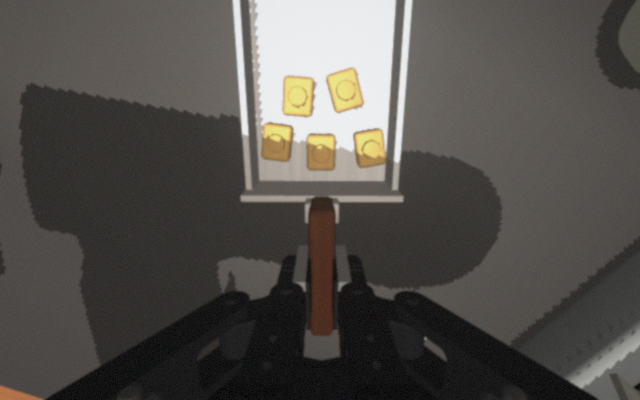

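```bash
cat >> h.py <<'E'
def tilt(yaw,W=None,png=None):
    s=manip.state()
    if W is None:
        a,W=cloud("wrist")
        if png: save(png,a)
    p=np.array(s["position"]); y=np.radians(yaw); D=W.reshape(-1,3)-p; D=D[~np.isnan(D[:,0])]
    f=D[:,0]*np.cos(y)+D[:,1]*np.sin(y); l=-D[:,0]*np.sin(y)+D[:,1]*np.cos(y); z=D[:,2]+0
    m=(np.abs(l)<.034)&(f>-.02)&(f<.16)&(z<0.02)&(z>-.17)&(D[:,2]+p[2]>.02)
    f,z=f[m],z[m]; best=(0,)
    rng=np.random.default_rng(0)
    for _ in range(300):
        i,j=rng.integers(len(f),size=2); v=np.array([f[j]-f[i],z[j]-z[i]]); n=np.linalg.norm(v)
        if n<.03: continue
        v/=n; k=(np.abs((f-f[i])*v[1]-(z-z[i])*v[0])<.002).sum()
        if k>best[0]: best=(k,i,v)
    k,i,v=best; v=v*np.sign(v[0]); q=np.abs((f-f[i])*v[1]-(z-z[i])*v[0])<.002
    print("tilt",round(-np.degrees(np.arctan2(v[1],v[0])),1),"n",k,len(f),"f",np.round(np.percentile(f[q],[1,99]),3),"z",np.round(np.percentile(z[q],[1,99])+p[2],3),"pos",np.round(p,4),"F",np.round(s["ft_force"],1),"T",np.round(s["ft_torque"],2),"open",round(s["opening"],4),"t",round(s["time"],2))
E
python3 -c "
from h import *
tilt(25,np.load('w2.npy'))"
```

```text
tilt 0.3 n 17030 28010 f [0.034 0.127] z [0.021 0.024] pos [ 0.4942 -0.0638  0.0594] F [ 0.7  0.5 -3. ] T [-0.16  0.13  0.04] open 0.0095 t 3.95
```

Emit:
move_arm([
  [0,0,0.7],
  [0,0,1.4],
  [0,-0.5,2],
  [0,-1,2.4],
  [-0.2,-1.5,2.4],
], twist=[0,0,-1,-2,-3])

```text
time: 4.45
position: [0.492, -0.0938, 0.1493]
tcp_rot: [3.098, 0.523, -0.001]
ft_force: [1.0, -0.4, -3.2]
opening: 0.0095
```

Emit:
move_arm([
  [-0.3,-1.8,2.4],
  [-0.3,-2,2.2],
  [-0.3,-2,1.8],
  [-0.4,-2,1.2],
  [-0.4,-2,0.7],
], twist=[-3.5,-3.5,-3.5,-3.5,-3.5])

```text
time: 4.95
position: [0.4751, -0.1926, 0.2328]
tcp_rot: [3.141, 0.043, 0.002]
ft_force: [0.5, -0.2, -4.0]
opening: 0.0096
```

Emit:
move_arm([
  [-0.4,-2,0.3],
  [-0.4,-2,0],
  [-0.4,-2,0],
  [-0.4,-2,0],
  [-0.3,-1.8,0],
], twist=[-3.5,-3.5,-3.5,-3,-2])

```text
time: 5.45
position: [0.4555, -0.2906, 0.2344]
tcp_rot: [-3.118, 0.381, 0.001]
ft_force: [0.2, 0.7, -2.0]
opening: 0.0098
```

Emit:
move_arm([
  [-0.3,-1.5,0],
  [-0.2,-1.2,0],
  [-0.2,-0.8,0],
  [0,-0.3,0],
  [0,0,0],
], twist=[-0.5,0,0,0,0])

```text
time: 5.95
position: [0.4491, -0.3279, 0.2342]
tcp_rot: [-3.117, 0.391, 0.0]
ft_force: [-0.0, 0.4, -2.5]
opening: 0.0094
```

```bash
python3 -c "
from h import *
tilt(-14.5,png='w3'); print(manip.state()['tcp_rot'])"
```

```text
tilt 0.5 n 16731 28949 f [0.034 0.126] z [0.194 0.198] pos [ 0.4491 -0.3279  0.2342] F [-0.   0.4 -2.5] T [0.16 0.16 0.04] open 0.0094 t 5.95
[-3.11698419e+00  3.90940016e-01  2.44595705e-04]
```

View pics/w3.png

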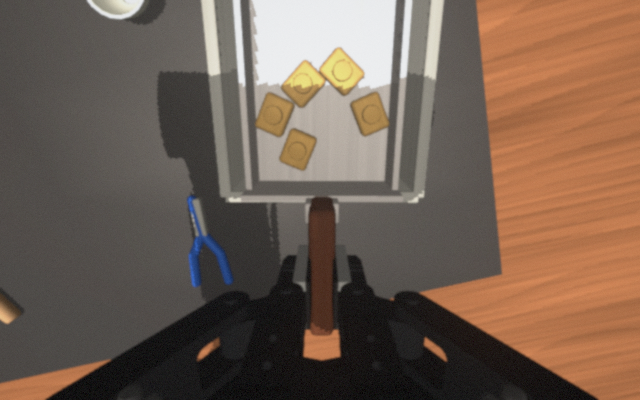

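Emit:
move_arm([
  [0,0,0],
  [0,0,0],
], twist=[0,0], grip_force=20)

```text
time: 6.2
position: [0.4493, -0.3274, 0.2344]
tcp_rot: [-3.117, 0.39, -0.0]
ft_force: [-0.2, 0.1, -2.5]
opening: 0.0093
```

```bash
python3 -c "
from h import *
tilt(-14.5)"
```

```text
tilt 0.4 n 16714 28976 f [0.034 0.126] z [0.195 0.198] pos [ 0.4493 -0.3274  0.2344] F [-0.2  0.1 -2.5] T [ 0.15  0.15 -0.08] open 0.0093 t 6.2
```

Emit:
move_arm([
  [0,0,0],
  [0,0,0],
], twist=[0,0], grip=-0.83)

```text
time: 6.45
position: [0.4492, -0.3276, 0.2343]
tcp_rot: [-3.117, 0.39, -0.0]
ft_force: [-0.8, -1.2, -3.0]
opening: 0.0092
```

Emit:
move_arm([
  [0,0,0],
], twist=[0], grip=-0.81)

```text
time: 6.55
position: [0.4492, -0.3277, 0.2343]
tcp_rot: [3.117, -0.391, 0.0]
ft_force: [-0.2, -0.0, -2.1]
opening: 0.0094
```

```bash
python3 -c "
from h import *
tilt(-14.5)"
```

```text
tilt 0.3 n 16630 28932 f [0.034 0.126] z [0.195 0.198] pos [ 0.4492 -0.3277  0.2343] F [-0.2 -0.  -2.1] T [0.12 0.11 0.04] open 0.0094 t 6.55
```

Emit:
move_arm([
  [0,0,0],
], twist=[0], grip=-0.795)

```text
time: 6.7
position: [0.4491, -0.3278, 0.2343]
tcp_rot: [-3.117, 0.391, 0.0]
ft_force: [0.3, 0.2, -1.7]
opening: 0.0091
```

```bash
python3 -c "
from h import *
tilt(-14.5)"
```

```text
tilt 0.3 n 16608 28919 f [0.034 0.126] z [0.194 0.198] pos [ 0.4491 -0.3278  0.2343] F [ 0.3  0.2 -1.7] T [ 0.2   0.17 -0.01] open 0.0091 t 6.7
```

Emit:
move_arm([
  [0,0,0],
], twist=[0], grip=-0.785)

```text
time: 6.85
position: [0.4491, -0.3278, 0.2343]
tcp_rot: [-3.117, 0.391, 0.0]
ft_force: [-0.4, 0.7, -2.9]
opening: 0.0094
```

```bash
python3 -c "
from h import *
tilt(-14.5)"
```

```text
tilt 0.4 n 16577 28946 f [0.034 0.126] z [0.194 0.198] pos [ 0.4491 -0.3278  0.2343] F [-0.4  0.7 -2.9] T [-0.02  0.13 -0.02] open 0.0094 t 6.85
```

Emit:
move_arm([
  [0,0,0],
], twist=[0], grip=-0.78)

```text
time: 7.0
position: [0.4491, -0.3278, 0.2343]
tcp_rot: [-3.117, 0.391, 0.0]
ft_force: [-0.1, -0.5, -2.6]
opening: 0.0095
```

```bash
python3 -c "
from h import *
tilt(-14.5)"
```

```text
tilt 0.7 n 16561 28973 f [0.034 0.126] z [0.194 0.198] pos [ 0.4491 -0.3278  0.2343] F [-0.1 -0.5 -2.6] T [ 0.15  0.14 -0.03] open 0.0095 t 7.0
```

Emit:
move_arm([
  [0,0,0],
], twist=[0], grip=-0.775)

```text
time: 7.15
position: [0.4491, -0.3278, 0.2343]
tcp_rot: [-3.117, 0.391, 0.0]
ft_force: [0.3, -0.3, -2.4]
opening: 0.0101
```

Emit:
move_arm([
  [0,0,0],
], twist=[0], grip=-0.8)

```text
time: 7.25
position: [0.4491, -0.3278, 0.2343]
tcp_rot: [-3.117, 0.391, 0.0]
ft_force: [0.3, 0.6, -2.6]
opening: 0.0099
```

```bash
python3 -c "
from h import *
tilt(-14.5)"
```

```text
tilt 0.4 n 16570 28972 f [0.034 0.126] z [0.195 0.198] pos [ 0.4491 -0.3278  0.2343] F [ 0.3  0.6 -2.6] T [ 0.09  0.11 -0.03] open 0.0099 t 7.25
```

Emit:
move_arm([
  [0,0,0],
], twist=[0], grip=-0.765)

```text
time: 7.4
position: [0.4491, -0.3278, 0.2343]
tcp_rot: [3.117, -0.391, -0.0]
ft_force: [-0.3, 0.4, -2.5]
opening: 0.0103
```

```bash
python3 -c "
from h import *
tilt(-14.5)"
```

```text
tilt 0.6 n 16553 29031 f [0.034 0.126] z [0.195 0.198] pos [ 0.4491 -0.3278  0.2343] F [-0.3  0.4 -2.5] T [0.05 0.19 0.  ] open 0.0103 t 7.4
```

Emit:
move_arm([
  [0,0,0],
], twist=[0], grip=-0.755)

```text
time: 7.55
position: [0.4492, -0.3278, 0.2343]
tcp_rot: [-3.117, 0.391, -0.0]
ft_force: [0.5, -0.0, -2.8]
opening: 0.0109
```

```bash
python3 -c "
from h import *
tilt(-14.5)"
```

```text
tilt 0.4 n 16573 29048 f [0.034 0.126] z [0.195 0.198] pos [ 0.4492 -0.3278  0.2343] F [ 0.5 -0.  -2.8] T [0.05 0.17 0.05] open 0.0109 t 7.55
```

Emit:
move_arm([
  [0,0,0],
], twist=[0], grip=-0.745)

```text
time: 7.7
position: [0.4491, -0.3278, 0.2343]
tcp_rot: [3.117, -0.391, -0.0]
ft_force: [0.6, -0.4, -2.8]
opening: 0.0107
```

```bash
python3 -c "
from h import *
tilt(-14.5)"
```

```text
tilt 0.5 n 16570 29083 f [0.034 0.126] z [0.195 0.198] pos [ 0.4491 -0.3278  0.2343] F [ 0.6 -0.4 -2.8] T [0.03 0.2  0.  ] open 0.0107 t 7.7
```

Emit:
move_arm([
  [0,0,0],
], twist=[0], grip=-0.735)

```text
time: 7.85
position: [0.4492, -0.3278, 0.2343]
tcp_rot: [3.117, -0.391, 0.0]
ft_force: [0.6, 0.5, -3.4]
opening: 0.0115
```

```bash
python3 -c "
from h import *
tilt(-14.5)"
```

```text
tilt 0.5 n 16568 29097 f [0.034 0.126] z [0.195 0.198] pos [ 0.4492 -0.3278  0.2343] F [ 0.6  0.5 -3.4] T [0.07 0.18 0.02] open 0.0115 t 7.85
```

Emit:
move_arm([
  [0,0,0],
], twist=[0], grip=-0.729)

```text
time: 8.0
position: [0.4492, -0.3278, 0.2343]
tcp_rot: [3.117, -0.391, 0.0]
ft_force: [-0.9, -0.6, -2.1]
opening: 0.0118
```

```bash
python3 -c "
from h import *
tilt(-14.5)"
```

```text
tilt 0.7 n 16562 29057 f [0.034 0.126] z [0.195 0.198] pos [ 0.4492 -0.3278  0.2343] F [-0.9 -0.6 -2.1] T [ 0.03  0.21 -0.07] open 0.0118 t 8.0
```

Emit:
move_arm([
  [0,0,0],
], twist=[0], grip=-0.724)

```text
time: 8.15
position: [0.4494, -0.3279, 0.2344]
tcp_rot: [3.117, -0.391, 0.001]
ft_force: [0.8, 0.0, -2.3]
opening: 0.0117
```

```bash
python3 -c "
from h import *
tilt(-14.5)"
```

```text
tilt 8.6 n 16784 27153 f [0.026 0.131] z [0.175 0.192] pos [ 0.4494 -0.3279  0.2344] F [ 0.8  0.  -2.3] T [-0.05 -0.08 -0.01] open 0.0117 t 8.15
```

Emit:
move_arm([
  [0,0,0],
], twist=[0])

```text
time: 8.3
position: [0.4492, -0.3278, 0.2343]
tcp_rot: [3.117, -0.391, 0.0]
ft_force: [-0.4, -0.4, -3.1]
opening: 0.0117
```

```bash
python3 -c "
from h import *
tilt(-14.5)"
```

```text
tilt 48.1 n 5282 15400 f [-0.017  0.056] z [0.106 0.187] pos [ 0.4492 -0.3278  0.2343] F [-0.4 -0.4 -3.1] T [ 0.04  0.11 -0.01] open 0.0117 t 8.3
```

Emit:
move_arm([
  [0,0,0],
  [0,0,0],
  [0,0,0],
], twist=[0,0,0], grip=-0.78)

```text
time: 8.65
position: [0.4494, -0.328, 0.2346]
tcp_rot: [3.117, -0.391, 0.001]
ft_force: [0.6, 0.2, -0.7]
opening: 0.0117
```

```bash
python3 -c "
from h import *
tilt(-14.5,png='w4')"
```

```text
tilt 61.2 n 5518 13392 f [-0.018  0.035] z [0.069 0.166] pos [ 0.4494 -0.328   0.2346] F [ 0.6  0.2 -0.7] T [-0.04 -0.01 -0.01] open 0.0117 t 8.65
```

View pics/w4.png

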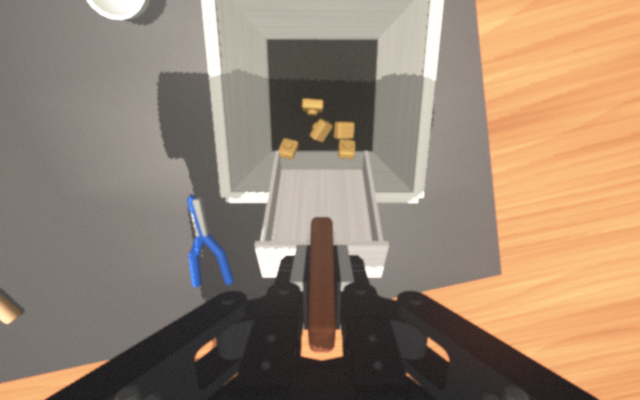

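Run:
```python
from h import *
a,W=cloud("wrist"); s=manip.state(); p=np.array(s["position"]); y=np.radians(-14.5); D=W-p
f=D[...,0]*np.cos(y)+D[...,1]*np.sin(y); l=-D[...,0]*np.sin(y)+D[...,1]*np.cos(y)
for v in range(140,352,10): print(v,np.round([f[v,321],l[v,321],D[v,321,2]],3), np.round([f[v,350],l[v,350],D[v,350,2]],3))
print(s["ft_force"],s["opening"],s["time"])
b,V=cloud("scene"); save("s5",cv2.resize(b[150:350,50:370],(800,500)))
```

```text
140 [ 0.042  0.    -0.182] [ 0.043 -0.029 -0.176]
150 [ 0.032  0.    -0.184] [ 0.035 -0.028 -0.165]
160 [ 0.024  0.    -0.167] [ 0.024 -0.029 -0.167]
170 [ 0.02   0.    -0.139] [ 0.02  -0.026 -0.139]
180 [ 0.013  0.    -0.127] [ 0.013 -0.025 -0.127]
190 [ 0.007  0.    -0.116] [ 0.007 -0.025 -0.115]
200 [ 0.001  0.    -0.105] [ 0.001 -0.024 -0.106]
210 [-0.004  0.    -0.096] [-0.004 -0.023 -0.095]
220 [ 0.017  0.    -0.014] [-0.01  -0.023 -0.087]
230 [ 0.014  0.    -0.009] [-0.014 -0.022 -0.076]
240 [ 0.01   0.    -0.004] [-0.018 -0.021 -0.068]
250 [0.007 0.    0.   ] [-0.008 -0.017 -0.03 ]
260 [0.005 0.    0.008] [ 0.007 -0.013  0.011]
270 [0.002 0.    0.012] [ 0.011 -0.012  0.028]
280 [0.    0.    0.017] [ 0.011 -0.011  0.036]
290 [-0.003  0.     0.021] [ 0.012 -0.01   0.045]
300 [-0.005  0.     0.025] [ 0.013 -0.01   0.051]
310 [-0.007  0.     0.03 ] [ 0.013 -0.009  0.056]
320 [-0.009  0.     0.034] [ 0.017 -0.008  0.067]
330 [-0.012  0.     0.036] [ 0.016 -0.008  0.07 ]
340 [-0.019 -0.     0.033] [ 0.016 -0.008  0.074]
350 [-0.028 -0.     0.029] [ 0.015 -0.008  0.076]
[ 0.20387372 -0.04928289 -1.81063952] 0.011438147516886439 8.75
```

View pics/s5.png

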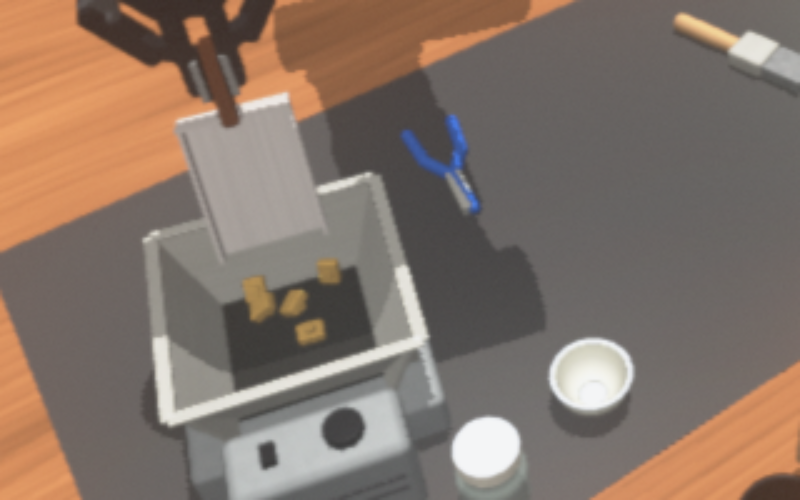

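Emit:
move_arm([
  [0,0,0],
  [0,0,0],
  [0,0,0],
], twist=[0,0,0], grip=-1, grip_force=70)

```text
time: 9.1
position: [0.4492, -0.3278, 0.2343]
tcp_rot: [3.117, -0.391, 0.0]
ft_force: [-0.4, 0.3, -1.1]
opening: 0.0105
```

```bash
python3 -c "
from h import *
tilt(-14.5)"
```

```text
tilt 61.3 n 5460 13314 f [-0.018  0.034] z [0.07  0.166] pos [ 0.4492 -0.3278  0.2343] F [-0.4  0.3 -1.1] T [ 0.04 -0.03  0.05] open 0.0105 t 9.1
```

Emit:
move_arm([
  [0,0,1],
  [0,0,1.5],
  [0,0,2],
  [0,0,2],
  [0,0,1.5],
], twist=[0,0,0,0,0])

```text
time: 9.65
position: [0.4494, -0.3281, 0.3166]
tcp_rot: [3.116, -0.391, 0.003]
ft_force: [0.8, -0.0, -1.4]
opening: 0.0104
```

```bash
python3 -c "
from h import *
tilt(-14.5)"
```

```text
tilt 61.3 n 5342 9040 f [-0.018  0.02 ] z [0.178 0.248] pos [ 0.4494 -0.3281  0.3166] F [ 0.8 -0.  -1.4] T [-0.05 -0.01  0.03] open 0.0104 t 9.65
```

Emit:
move_arm([
  [0.1,1,0],
  [0.2,2,0],
  [0.3,3,0],
  [0.4,3.5,0],
  [0.4,3.5,0],
], twist=[0,-0.5,-1,-1,-1])

```text
time: 10.2
position: [0.4625, -0.1962, 0.3134]
tcp_rot: [-3.103, 0.488, 0.002]
ft_force: [1.6, 0.2, -1.3]
opening: 0.0108
```

Emit:
move_arm([
  [0.4,3.5,0],
  [0.4,3.5,0],
  [0.4,3.5,0],
  [0.4,3.5,0],
  [0.4,3.5,0],
], twist=[-1,-1,-1,-1,-1])

```text
time: 10.7
position: [0.4824, -0.021, 0.3137]
tcp_rot: [3.079, -0.622, -0.001]
ft_force: [0.6, 1.3, -1.6]
opening: 0.0104
```

Emit:
move_arm([
  [0.4,3.5,0],
  [0.4,3.5,0],
  [0.4,3.5,0],
  [0.4,3.5,0],
  [0.4,3.5,0],
], twist=[-1,-1,-1,-1,-1])

```text
time: 11.2
position: [0.5023, 0.1539, 0.3137]
tcp_rot: [3.049, -0.755, -0.001]
ft_force: [0.1, -0.3, -1.4]
opening: 0.0105
```

Emit:
move_arm([
  [0.4,3.5,0],
  [0.4,3.5,0],
  [0.4,3,-1],
  [0.2,2,-1.5],
  [0.1,1,-1.5],
], twist=[-1,-1,-1,-1,0])

```text
time: 11.7
position: [0.5174, 0.284, 0.2726]
tcp_rot: [3.021, -0.859, -0.001]
ft_force: [-0.4, -0.6, -0.7]
opening: 0.0106
```

Run:
```python
from h import *
tilt(-32,png="w6")
print(manip.state()["tcp_rot"])
b,V=cloud("scene"); np.save("s6.npy",V); save("s6",b)
a,W=cloud("top"); save("t6",a)
```

```text
tilt 61.4 n 5338 9059 f [-0.019  0.019] z [0.134 0.204] pos [0.5174 0.284  0.2726] F [-0.4 -0.6 -0.7] T [-0.08  0.02  0.03] open 0.0106 t 11.7
[ 3.01835788 -0.85764114 -0.00563914]
```

View pics/w6.png

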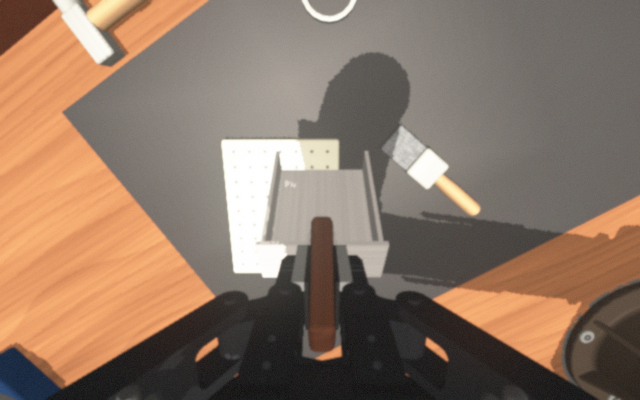

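Run:
```python
from h import *
a,W=cloud("wrist"); y=np.radians(-31.7)
f=W[...,0]*np.cos(y)+W[...,1]*np.sin(y); l=-W[...,0]*np.sin(y)+W[...,1]*np.cos(y)
m=(a.min(2)>130)&(np.abs(W[...,2]-.015)<.006); m[:, 380:]=0; m[:130]=0;m[280:]=0
print(m.sum(),"f",np.percentile(f[m],[.5,99.5]),"l",np.percentile(l[m],[.5,99.5]))
q=m.copy(); 
for n,r in(("front",[f[:,c][m[:,c]].max() for c in range(235,330,10)]),("left",[l[v][m[v]].max() for v in range(150,260,10)]),("right",[l[v][m[v]].min() for v in range(142,152,2)]),("rear",[f[:,c][m[:,c]].min() for c in range(236,258,4)])): print(n,np.round(r,4))
fc=.493*np.cos(y)+.365*np.sin(y); lc=-.493*np.sin(y)+.365*np.cos(y); print("top centre f,l",fc,lc)
p=manip.state()["position"]; print("tcp f,l",p[0]*np.cos(y)+p[1]*np.sin(y),-p[0]*np.sin(y)+p[1]*np.cos(y))
```

```text
7112 f [0.13982986 0.32586995] l [0.49289127 0.63957299]
front [0.3257 0.3259 0.3257 0.3258 0.3258 0.3257 0.3258 0.3259 0.3257 0.3258]
left [0.6401 0.6398 0.6398 0.6396 0.6395 0.6399 0.6391 0.64   0.6395 0.6395
 0.6395]
right [0.4919 0.4919 0.4919 0.4918 0.4918]
rear [0.1385 0.1389 0.1382 0.1382 0.1389 0.1389]
top centre f,l 0.22765272430467956 0.5696035789184067
tcp f,l 0.2925468026531233 0.5116066677605838
```

Emit:
move_arm([
  [0.1,1.5,-1.5],
  [0.2,1.5,-2],
  [0.2,1.5,-2],
  [0.1,1.5,-2],
  [0,0,-1.5],
], twist=[0,0,0,0,0])

```text
time: 12.4
position: [0.5242, 0.3431, 0.183]
tcp_rot: [-3.021, 0.86, 0.0]
ft_force: [-0.6, -0.5, -1.5]
opening: 0.0103
```

Emit:
move_arm([
  [0,0,-1],
  [0,0,-0.5],
  [0,0,0],
  [0,0,0],
], twist=[0,0,0,0])

```text
time: 12.8
position: [0.5246, 0.3422, 0.1703]
tcp_rot: [-3.02, 0.861, -0.001]
ft_force: [-0.5, -0.6, -0.8]
opening: 0.0105
```

```bash
python3 -c "
from h import *
tilt(-31.7)
p=manip.state()['position'];y=np.radians(-31.7); print('tcp f,l',p[0]*np.cos(y)+p[1]*np.sin(y),-p[0]*np.sin(y)+p[1]*np.cos(y))"
```

```text
tilt 61.6 n 5340 9054 f [-0.018  0.02 ] z [0.032 0.102] pos [0.5246 0.3422 0.1703] F [-0.5 -0.6 -0.8] T [ 0.06  0.01 -0.02] open 0.0105 t 12.8
tcp f,l 0.2665156569245939 0.5668996115478182
```

Emit:
move_arm([
  [0,0,-0.7],
  [0,0,-0.5],
  [0,0,0],
  [0,0,-0.2],
  [0,0,0],
], twist=[0,0,0,0,0], grip_force=25)

```text
time: 13.35
position: [0.5243, 0.3423, 0.156]
tcp_rot: [-3.021, 0.86, -0.001]
ft_force: [-1.4, -1.2, 3.0]
opening: 0.0102
```

Emit:
move_arm([
  [0,0,-0.2],
  [0,0,0],
], twist=[0,0])

```text
time: 13.55
position: [0.5248, 0.3425, 0.1559]
tcp_rot: [-3.02, 0.859, -0.003]
ft_force: [-4.8, -1.4, 14.3]
opening: 0.0107
```

```bash
python3 -c "
from h import *
tilt(-31.7)"
```

```text
tilt 61.9 n 5106 8791 f [-0.019  0.017] z [0.021 0.087] pos [0.5248 0.3425 0.1559] F [-4.8 -1.4 14.3] T [-0.9  2.1 -0.1] open 0.0107 t 13.55
```

Emit:
move_arm([
  [-0.4,0.3,0],
  [-0.6,0.4,0],
  [-0.6,0.4,-0.1],
  [-0.6,0.3,-0.2],
  [0,0,0],
], twist=[0,0,0,0,0])

```text
time: 14.1
position: [0.5031, 0.3571, 0.1525]
tcp_rot: [-3.019, 0.858, -0.005]
ft_force: [-1.3, -1.9, 8.9]
opening: 0.0104
```

```bash
python3 -c "
from h import *
tilt(-31.7)
p=manip.state()['position'];y=np.radians(-31.7); print('tcp f,l',p[0]*np.cos(y)+p[1]*np.sin(y),-p[0]*np.sin(y)+p[1]*np.cos(y))"
```

```text
tilt 54.6 n 6154 10648 f [-0.01   0.036] z [0.021 0.086] pos [0.5031 0.3571 0.1525] F [-1.3 -1.9  8.9] T [-0.74 -0.01 -0.08] open 0.0104 t 14.1
tcp f,l 0.24058388626291566 0.568290318253696
```

Emit:
move_arm([
  [-0.5,0.3,-0.3],
  [-0.6,0.4,-0.3],
  [-0.6,0.4,-0.3],
  [-0.6,0.4,-0.4],
  [-0.6,0.3,-0.4],
], twist=[0,0,0,0,0])

```text
time: 14.65
position: [0.4742, 0.3763, 0.1377]
tcp_rot: [-3.017, 0.857, -0.005]
ft_force: [-10.7, -0.1, 27.9]
opening: 0.0107
```

```bash
python3 -c "
from h import *
tilt(-31.7)
p=manip.state()['position'];y=np.radians(-31.7); print('tcp f,l',p[0]*np.cos(y)+p[1]*np.sin(y),-p[0]*np.sin(y)+p[1]*np.cos(y))"
```

```text
tilt 41.2 n 9204 13952 f [-0.009  0.069] z [0.021 0.089] pos [0.4742 0.3763 0.1377] F [-10.7  -0.1  27.9] T [-0.42  3.56 -0.3 ] open 0.0107 t 14.65
tcp f,l 0.2047367745445776 0.5691626072143628
```

Emit:
move_arm([
  [-0.4,0.2,0],
  [-0.6,0.4,-0.3],
  [-0.6,0.4,-0.4],
  [-0.6,0.4,-0.5],
  [-0.6,0.4,-0.6],
], twist=[0,0,0,0,0], grip=-0.75)

```text
time: 15.2
position: [0.445, 0.3931, 0.1155]
tcp_rot: [-3.02, 0.86, -0.001]
ft_force: [-0.4, 1.4, 4.8]
opening: 0.011
```

```bash
python3 -c "
from h import *
tilt(-31.7)
p=manip.state()['position'];y=np.radians(-31.7); print('tcp f,l',p[0]*np.cos(y)+p[1]*np.sin(y),-p[0]*np.sin(y)+p[1]*np.cos(y))"
```

```text
tilt 27.2 n 13133 17439 f [0.016 0.1  ] z [0.021 0.063] pos [0.445  0.3931 0.1155] F [-0.4  1.4  4.8] T [-0.18 -0.11 -0.02] open 0.011 t 15.2
tcp f,l 0.17091874771175403 0.5680673795376964
```

Emit:
move_arm([
  [-0.6,0.3,-0.6],
  [-0.6,0.4,-0.7],
  [-0.5,0.4,-0.7],
  [-0.5,0.3,-0.7],
  [-0.4,0.2,-0.6],
], twist=[0,0,0,0,0])

```text
time: 15.75
position: [0.4187, 0.4083, 0.0814]
tcp_rot: [3.021, -0.86, 0.0]
ft_force: [1.9, -0.7, 1.1]
opening: 0.0106
```

```bash
python3 -c "
from h import *
tilt(-31.7)
p=manip.state()['position'];y=np.radians(-31.7); print('tcp f,l',p[0]*np.cos(y)+p[1]*np.sin(y),-p[0]*np.sin(y)+p[1]*np.cos(y))"
```

```text
tilt 10.7 n 18526 22958 f [0.031 0.124] z [0.02  0.038] pos [0.4187 0.4083 0.0814] F [ 1.9 -0.7  1.1] T [-0.3  -1.19  0.11] open 0.0106 t 15.75
tcp f,l 0.14112370742554323 0.5671150540671737
```

Emit:
move_arm([
  [-0.3,0.2,-0.6],
  [-0.3,0.1,-0.6],
  [-0.2,0.1,-0.6],
  [-0.1,0.1,-0.5],
  [0,0,0],
], twist=[0,0,0,0,0])

```text
time: 16.3
position: [0.4096, 0.4132, 0.0585]
tcp_rot: [3.021, -0.86, -0.001]
ft_force: [-2.8, 2.4, 3.6]
opening: 0.0108
```

```bash
python3 -c "
from h import *
tilt(-31.7)
p=manip.state()['position'];y=np.radians(-31.7); print('tcp f,l',p[0]*np.cos(y)+p[1]*np.sin(y),-p[0]*np.sin(y)+p[1]*np.cos(y))"
```

```text
tilt 1.4 n 6744 11883 f [0.04  0.113] z [0.02  0.023] pos [0.4096 0.4132 0.0585] F [-2.8  2.4  3.6] T [0.73 0.37 0.16] open 0.0108 t 16.3
tcp f,l 0.13158807550200619 0.5668647896284456
```

Emit:
move_arm([
  [0,0,-0.2],
  [0,0,0],
], twist=[0,0])

```text
time: 16.55
position: [0.4101, 0.4131, 0.0572]
tcp_rot: [3.021, -0.861, -0.0]
ft_force: [-2.9, 2.7, 3.4]
opening: 0.0107
```

Emit:
move_arm([
  [0,0,0],
  [0,0,0],
  [0,0,0.3],
  [0,0,0.4],
  [0,0,0],
], twist=[0,0,0,0,0], grip=-1, grip_force=80)

```text
time: 17.05
position: [0.4101, 0.4127, 0.0644]
tcp_rot: [3.021, -0.861, -0.0]
ft_force: [-1.5, -0.5, -1.5]
opening: 0.0101
```

```bash
python3 -c "
from h import *
tilt(-31.7,png='w7')
p=manip.state()['position'];y=np.radians(-31.7); print('tcp f,l',p[0]*np.cos(y)+p[1]*np.sin(y),-p[0]*np.sin(y)+p[1]*np.cos(y))"
```

```text
tilt 1.8 n 21132 26450 f [0.04  0.127] z [0.023 0.027] pos [0.4101 0.4127 0.0644] F [-1.5 -0.5 -1.5] T [0.09 0.02 0.02] open 0.0101 t 17.05
tcp f,l 0.1320590814807886 0.5666678596086336
```

View pics/w7.png

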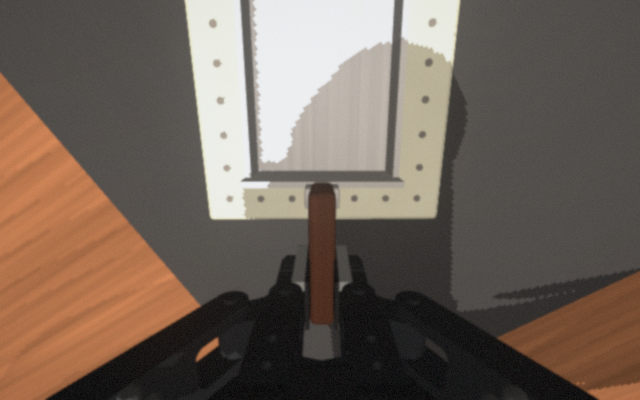

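Emit:
move_arm([
  [0.3,-0.2,0],
  [0.4,-0.2,0],
  [0,0,0],
  [0,0,-0.3],
  [0,0,-0.3],
], twist=[0,0,0,0,0])

```text
time: 17.6
position: [0.4172, 0.4092, 0.0581]
tcp_rot: [-3.021, 0.861, 0.0]
ft_force: [-2.1, 0.6, 0.8]
opening: 0.0098
```

Emit:
move_arm([
  [0,0,-0.2],
  [0,0,0],
  [0,0,0],
], twist=[0,0,0], grip=-0.75, grip_force=20)

```text
time: 17.9
position: [0.4171, 0.4095, 0.0565]
tcp_rot: [-3.021, 0.86, -0.0]
ft_force: [-2.1, 0.8, 3.5]
opening: 0.0108
```

Run:
```python
from h import *
tilt(-31.7)
a,W=cloud("top"); y=np.radians(-31.7)
save("t8",a)
f=W[...,0]*np.cos(y)+W[...,1]*np.sin(y); l=-W[...,0]*np.sin(y)+W[...,1]*np.cos(y)
b,V=cloud("scene")
for W in (W,V):
    f=W[...,0]*np.cos(y)+W[...,1]*np.sin(y); l=-W[...,0]*np.sin(y)+W[...,1]*np.cos(y)
    m=(np.abs(f-.232)<.08)&(np.abs(l-.566)<.07)&(W[...,2]>.03)&(W[...,2]<.056); print(m.sum(),np.percentile(f[m],[1,99]),np.percentile(l[m],[1,99]))
    m=(np.abs(f-.232)<.12)&(np.abs(l-.566)<.1)&(W[...,2]>.01)&(W[...,2]<.018); print(m.sum(),np.percentile(f[m],[1,99]),np.percentile(l[m],[1,99]))
```

```text
tilt 89.7 n 2803 6122 f [0.038 0.042] z [0.02  0.076] pos [0.4171 0.4095 0.0565] F [-2.1  0.8  3.5] T [ 0.2   0.5  -0.08] open 0.0108 t 17.9
308 [0.17410071 0.28223477] [0.52622429 0.60772372]
2632 [0.13499782 0.32114362] [0.49093612 0.63905979]
373 [0.17487391 0.28626632] [0.52686477 0.60738838]
1342 [0.13958469 0.32716953] [0.4911691 0.6397991]
```

Emit:
move_arm([
  [0,0,0],
  [0,0,0],
], twist=[0,0], grip=-0.6)

```text
time: 18.25
position: [0.4172, 0.4088, 0.0561]
tcp_rot: [3.021, -0.861, -0.0]
ft_force: [0.6, 0.4, -0.3]
opening: 0.0168
```

Emit:
move_arm([
  [0,0,0],
  [0,0,0],
  [0,0,0],
], twist=[0,0,0], grip=0)

```text
time: 18.55
position: [0.4172, 0.4091, 0.0562]
tcp_rot: [3.021, -0.861, -0.0]
ft_force: [0.9, 0.5, 0.3]
opening: 0.0424
```

Emit:
move_arm([
  [0,0,1],
  [0,0,2],
  [0,0,3],
  [0,0,4],
  [0,0,4],
], twist=[0,0,0,0,0])

```text
time: 19.05
position: [0.417, 0.4088, 0.1983]
tcp_rot: [3.021, -0.86, 0.0]
ft_force: [1.2, 1.1, -0.0]
opening: 0.0425
```

Emit:
move_arm([
  [0,0,1],
  [0,0,0],
], twist=[0,0])

```text
time: 19.25
position: [0.4178, 0.4101, 0.2093]
tcp_rot: [-3.017, 0.859, -0.002]
ft_force: [-0.2, -0.2, -0.1]
opening: 0.0427
```

Run:
```python
from h import *
y=np.radians(-31.7)
a,W=cloud("wrist"); save("w9",a); b,V=cloud("top"); c,U=cloud("scene"); save("t9",np.hstack([b[100:350,100:560]])); save("s9",c)
for W in (W,V,U):
    f=W[...,0]*np.cos(y)+W[...,1]*np.sin(y); l=-W[...,0]*np.sin(y)+W[...,1]*np.cos(y)
    m=(np.abs(f-.232)<.08)&(np.abs(l-.566)<.07)&(W[...,2]>.03)&(W[...,2]<.056); print(m.sum(),np.percentile(f[m],[1,99]),np.percentile(l[m],[1,99]))
    m=(np.abs(f-.23)<.04)&(np.abs(l-.566)<.028)&(W[...,2]<.03); A=np.c_[f[m],l[m],np.ones(m.sum())]; print("plane",np.linalg.lstsq(A,W[...,2][m],rcond=None)[0][:2]*57.3, W[...,2][m].mean())
```

```text
1418 [0.17785061 0.28589746] [0.52727824 0.60713202]
plane [-0.05950469  0.05010909] 0.017842220492062515
305 [0.16907654 0.28225179] [0.52651402 0.6072754 ]
plane [0.11238913 0.48091827] 0.018783053806953255
353 [0.17257606 0.28763923] [0.52693801 0.60814966]
plane [-0.22215032 -0.26471677] 0.019404142405840798
```

View pics/s9.png

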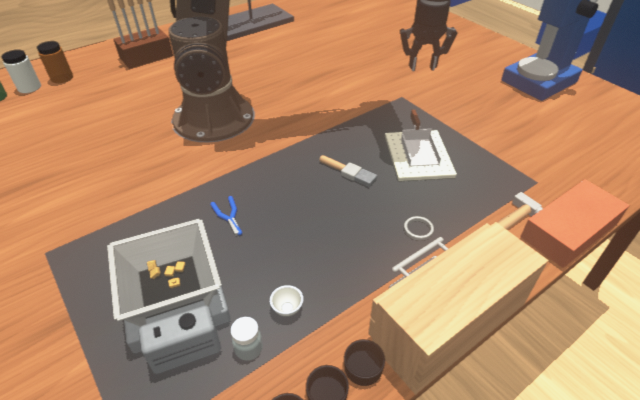

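View pics/t9.png

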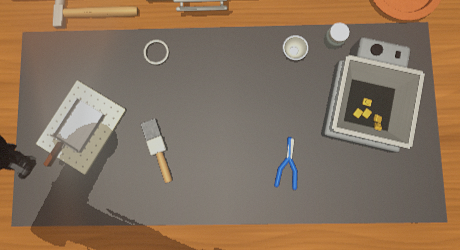

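The tray sits flat (within 0.5°) and centred on the board. The castings show in the hopper at about (365,110) in the top crop, and the bystanders look unmoved, so I'm handing in.

```bash
python3 -c "
from bench import manip
print(manip.hand_in())"
```

```text
the job is handed in; nothing more can be done
None
```

The job is handed in: all five castings are in the hopper, and the empty tray is released, flat in the middle of the soldering board. It took about 19 s of the 59 s allowed.

- **Tipping:** the arm can only turn about the vertical. I loosened the grip over the hopper until the tray swung front-down by itself, to about 61°, and the castings slid out.
- **Slip:** the handle slipped about 1–2 cm in the pads during the swing. It held, and I tightened the grip before moving on.
- **Setting down:** I rested the lip on the board and backed the gripper off and down until the tray was level. I then lifted it a few millimetres, moved it about 8 mm to centre it, and opened the fingers.
- **Force:** the wrist force peaked at about 28–30 N while the tray was being levelled. It was firmer than I wanted at that moment, but the final touch was about 3.5 N.

**Last checks:**
- The tray's centre is within about 5 mm of the board's centre. The cameras disagreed by a few millimetres on its rear edge.
- Its floor is level to within 0.1° by the wrist camera. The top and scene cameras read up to 0.5°.
- I counted five castings in the hopper in the wrist view just after tipping. They were still there in the final pictures, though some overlap in those.
- The brush, cup, jar, pliers and bangle look unmoved. The gripper is clear of everything, about 20 cm above the bench.

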